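# Fit the angle pins into the mould plate

### The job

Take the two headed angle pins out of the rack and fit each one, nose first, into the slanting bore of the mould plate that is its size, with its head fully home in the counterbore. Leave the other pins and tools where they are, and let go of everything at the end.

Things in the scene. Friction and masses are not known exactly. Their poses are not given: they have to be found in the camera images.
- pin16: the larger angle pin: bright steel, shank 16 mm diameter and 90 mm long, round head 22 mm diameter and 10 mm tall; 100 mm overall, about 0.17 kg. Origin at the centre of the nose end face (the end away from the head), z along the pin towards the head. The last 4 mm of the nose taper by 3 mm on the radius. It starts nose down in one of the rack's 16 mm holes
- pin12: the smaller angle pin: bright steel, shank 12 mm diameter and 90 mm long, round head 18 mm diameter and 10 mm tall; 100 mm overall, about 0.10 kg. Origin at the centre of the nose end face, z along the pin towards the head; same nose taper. It starts nose down in one of the rack's 12 mm holes
- pin16_seat (a point): centre of the underside of the larger pin's head, 90 mm from its nose
- pin12_seat (a point): centre of the underside of the smaller pin's head, 90 mm from its nose
- mould_plate: cavity plate of an injection mould, 196 mm (x) by 246 mm (y) by 46 mm, fixed, lying back face up on two parallels, that face 106 mm above the bench. Origin on the bench under its middle, z up. A sprue bush stands in the middle of the face: 38 mm diameter for 12 mm, then 24 mm diameter, 26 mm high in all. Brass nipples stick out 20 mm from its x ends. Below the bores it is open
- bore16: inclined bore for the 16 mm pin, in the plate's +y half: 17.5 mm diameter, about 39 mm long, right through, 25 degrees from vertical, 2 mm chamfer. Origin at the centre of the counterbore floor on which the head seats; z up and out along the bore axis, its top leaning towards the sprue bush; x is the plate's x. The counterbore is 25 mm diameter, 12 mm deep on the axis
- bore12: inclined bore for the 12 mm pin, in the plate's -y half, mirror image of bore16: 13.5 mm diameter, leaning 25 degrees with its top towards the sprue bush; counterbore 21 mm diameter and 12 mm deep on the axis. Origin at the centre of the counterbore floor, z up and out along the bore axis, x the plate's x
- bore16_mouth (a point): where the axis of bore16 meets the plate's back face, 66 mm from the plate's middle. A pin let go with its nose well down the bore slides in under its own weight; seated, its head's underside lies on the counterbore floor and the head's high edge stands about 3 mm proud of this face
- bore12_mouth (a point): where the axis of bore12 meets the plate's back face, 66 mm from the plate's middle, on the other side of the sprue bush
- pin_rack: fixed wooden rack, 112 mm (x) by 162 mm (y) by 50 mm high, origin under its middle, z up. Six blind holes 35 mm deep: three of 17.2 mm at x = -30 mm, three of 13.2 mm at x = +30 mm, at y = -55, 0 and +55 mm. All are filled: the two angle pins and four other things, none standing higher than 125 mm above the bench
- dowel16: bystander in the rack: headless dark steel dowel, 16 mm diameter, 75 mm long, origin at its lower end, z up
- drift16: bystander in the rack: headless brass drift, 16 mm diameter, 105 mm long, origin at its lower end, z up
- dowel12: bystander in the rack: headless dark steel dowel, 12 mm diameter, 70 mm long, origin at its lower end, z up
- scraper: bystander in the rack: scraper with 12 mm steel shank and red 19 mm handle above it, 110 mm long in all, origin at its lower end, z up
- oil_can: bystander: red oil can, 54 mm diameter, 150 mm high to the tip of its spout, standing on the bench between plate and rack; origin under its middle, z up
- hex_key: bystander: L-shaped hex key, 93 mm by 25 mm, 6 mm thick, lying on the plate's back face beside the -x edge; origin at the middle of its long leg, on the face
- locating_ring: bystander: brass ring, 44 mm outside diameter, 10 mm high, lying on the plate's back face beside the +x edge; origin under its centre
- mallet: bystander: copper mallet with a wooden handle, about 220 mm long, 34 mm high, lying on the bench beyond the oil can with its handle away from the robot; origin on the bench under its head
Not all that is in view belongs to the job. Leave any turquoise look-alike of the pin12 alone.

How it is judged:
By the outcome, as a careful person would: the job done as asked, in the order asked, and still so for the second after the job is handed in, with the robot touching nothing.
It also fails if it takes over 67 s, if anything falls off the work surface, if the arm or the gripper's body presses on something with over 40 N, if the wrist force passes 120 N, or if a joint passes its speed limit or range.

### The arm

A 6-joint arm with a two-finger parallel gripper is mounted at the origin on the work surface. World frame = base frame: x ahead of the robot, y to its left, z up, the work surface at z = 0. Lengths are in m, angles in rad, forces in N, time in s.
With the tool pointing down it reaches from about 0.225 to 0.875 m from the base axis. Payload 3.4 kg.
Tool frame: the origin (TCP) lies between the finger pads; the fingertips stand 11 mm ahead of it and the grasp point (between the pads) lies 8 mm behind it; z points along the fingers, y is the line along which they close (so a half turn about z gives the same grasp; the last joint's range is limited). The gripper opens to 85 mm and grips with 20 to 120 N. Pads are 22 mm wide; open, the fingers measure 114 mm over their backs; the gripper's body (76 mm by 85 mm) begins 54 mm behind the grasp point. The pads swing forward as they close: fully open they stand 13 mm farther back than shut.
Start: joints at [-1.398, 0.276, 1.505, -0, 1.361, -0.121], TCP at [0.167, -0.55, 0.242] pointing down, gripper open.
Joint ranges: [-2.89, 2.89], [-0.75, 2.08], [0.22, 2.7], [-1.18, 4.32], [0.11, 2.71], [-2.7, 2.7]. Speed limits (rad/s): [2.57, 2.57, 3.14, 3.14, 3.14, 3.14].

### API

Orientations are given as a unit quaternion [w, x, y, z].
In Python, from rig import sensors, eyes, manip gives the robot as it stands.
- The arm moves only by the tool drive_tool, never from a script. Its argument "deltas" is a list of rows, each an object with "linear": the shift along the world's x, y, z in mm, a list of three; "twist": the turn about the world's z in degrees; "claw": the opening, from 0 (shut) to 1 (fully open). In form: [{"linear": [tx, ty, tz], "twist": twist, "claw": claw}, ...]. A call has 1 to 12 rows; each row is the pose to reach, as a shift and turn from the pose commanded when the call began; what a row does not reach only later rows make up. A row lasts 1/12 s, in which the tool goes at most 41.7 mm and 7.16 degrees, less where a joint would pass 70% of its speed; a pose out of reach is approached as far as the arm can. A call with a gripper value outside its range is refused whole. The fingers move at their own pace and stop on an object; "squeeze" is the grip in N (left out, the last holds). Time passes only in rows, so rows that repeat a pose let the fingers close. It gives the time, the measured TCP pose, the force, the opening and the grip force at its end, in the units of the state.
- sensors.get_state(): the state, without advancing time (a new reading comes with each control period).
- eyes.get_image(name): name is "scene" or "top" or "wrist"; returns the picture (400x640x3 uint8, red, green, blue); there is no depth.
- eyes.camera_model(name): a dict with "intrinsics" (3x3 intrinsics, pixels), "dist" ([k1, k2, p1, p2, k3] as OpenCV has them; the pictures are not rectified), "R" (3x3) and "t" (3): a world point X has camera coordinates R X + t. Camera axes: x right, y down, z forward; pixel columns grow to the right and rows downward; lengths in m; the calibration is good to about 2 mm. A picture is of the moment at which its call begins: read the wrist's pose just before it. camera_model takes no time and is no camera call; for the wrist camera it gives the pose at the moment of the call.
- manip.sign_off(): hands the job in; it is judged then, once.
The state is a dict: "clock": time; "qpos": joint angles; "qd": joint speeds; "effort": joint torques, N m; "position": TCP position; "ee_rot": TCP orientation; "contact_force": force on the tool from outside, world axes, zero at the start; "moment": the same for the moment, N m; "width": finger opening in m; "gripper_force": force on a finger pad.
Only numpy, scipy, OpenCV 4.12 (cv2) and the standard library are available. Lean on these libraries where they do the work, as an engineer would, in place of code of your own. Each camera call takes 0.05 s, during which the arm holds its last target. There are 200 camera calls.

## Working session

There is one attempt and no reset: what is moved stays moved. The work goes in short steps, Python scripts to look and compute and a tool call to move; the robot and the scene stay as the last step left them, time stands still between calls to the robot, and variables do not carry over. Pictures are saved under pics/ and viewed, at most 10 in all, crops included, and the job is handed in when it is done.

Besides the shell and the picture viewer there is one more tool, called after ">>>" in YAML: its name, and indented under it one key for each argument. drive_tool: Moves the arm, as the interface text tells. Its arguments: {"type":"object","properties":{"deltas":{"type":"array","items":{"type":"object","properties":{"linear":{"type":"array","items":{"type":"number"}},"twist":{"type":"number"},"claw":{"type":"number"}}}},"squeeze":{"type":"number"}},"required":["deltas"]}

```bash
ls; mkdir -p pics; cat > h.py <<'E'
import numpy as np, cv2
from rig import sensors, eyes, manip
def cam(n):
    m=eyes.camera_model(n); return np.array(m["intrinsics"],float),np.array(m["dist"],float),np.array(m["R"],float),np.array(m["t"],float)
def ray(m,px,z):
    K,d,R,t=m; u=cv2.undistortPoints(np.array(px,float).reshape(-1,1,2),K,d).reshape(-1,2)
    D=np.c_[u,np.ones(len(u))]@R; C=-R.T@t
    z=np.broadcast_to(z,len(u)); return C+D*((z-C[2])/D[:,2])[:,None]
def proj(m,X):
    K,d,R,t=m; return cv2.projectPoints(np.array(X,float).reshape(-1,3),cv2.Rodrigues(R)[0],t,K,d)[0].reshape(-1,2)
def tri(ms,pxs):
    A=np.zeros((3,3));b=np.zeros(3)
    for (K,d,R,t),p in zip(ms,pxs):
        u=cv2.undistortPoints(np.array(p,float).reshape(1,1,2),K,d).ravel();v=R.T@np.r_[u,1];v/=np.linalg.norm(v);P=np.eye(3)-np.outer(v,v);A+=P;b+=P@(-R.T@t)
    return np.linalg.solve(A,b)
def save(n,f,crop=None,s=1):
    im=np.array(eyes.get_image(n))[:,:,::-1]
    cv2.imwrite("pics/raw_"+f,im)
    if crop: im=im[crop[1]:crop[3],crop[0]:crop[2]]
    if s!=1: im=cv2.resize(im,None,fx=s,fy=s,interpolation=cv2.INTER_CUBIC)
    cv2.imwrite("pics/"+f,im)
E
python3 - <<'E'
from h import *
save("top","top0.png",s=1.25); save("scene","scene0.png",s=1.25)
for n in("top","scene","wrist"):
    K,d,R,t=cam(n);print(n,np.round(-R.T@t,3),np.round(R[2],2),K[0,0],d)
s=sensors.get_state();print({k:np.round(v,3) for k,v in s.items()})
E
```

```text
pics
top [ 0.483 -0.017  1.098] [ 0.09  0.02 -1.  ] 432.6476510729726 [0.02793149 0.         0.         0.         0.        ]
scene [1.196 0.126 0.802] [-0.64 -0.12 -0.76] 466.595447282908 [0.03060943 0.         0.         0.         0.        ]
wrist [ 0.234 -0.529  0.373] [-0.27 -0.08 -0.96] 284.6519299391738 [-0.0306196  0.         0.         0.         0.       ]
{'clock': np.float64(0.1), 'qpos': array([-1.398,  0.277,  1.506,  0.   ,  1.361, -0.121]), 'qd': array([-0.   , -0.001, -0.004,  0.   ,  0.001, -0.001]), 'effort': array([ 1.000e-03, -4.177e+01, -2.464e+01, -0.000e+00,  6.000e-03,
        0.000e+00]), 'position': array([ 0.166, -0.55 ,  0.242]), 'ee_rot': array([-0.001,  0.989,  0.146, -0.   ]), 'contact_force': array([-0.076,  0.18 , -0.255]), 'moment': array([0.036, 0.058, 0.02 ]), 'gripper_force': np.float64(0.0), 'width': np.float64(0.085)}
```

View pics/top0.png

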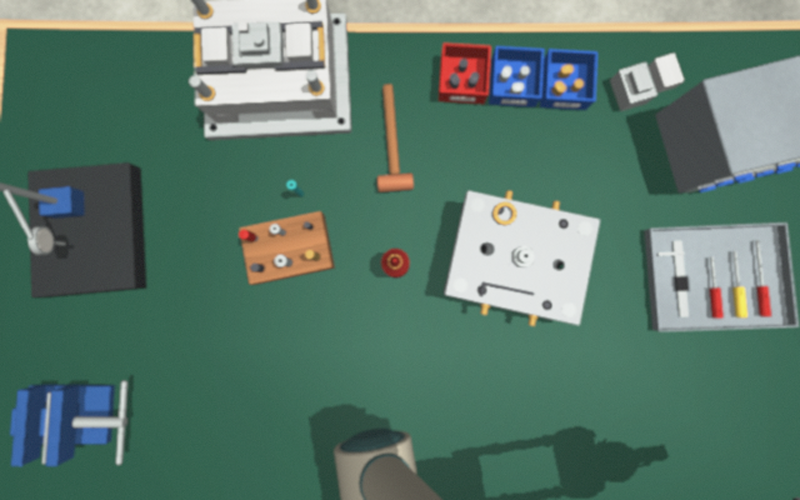

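View pics/scene0.png

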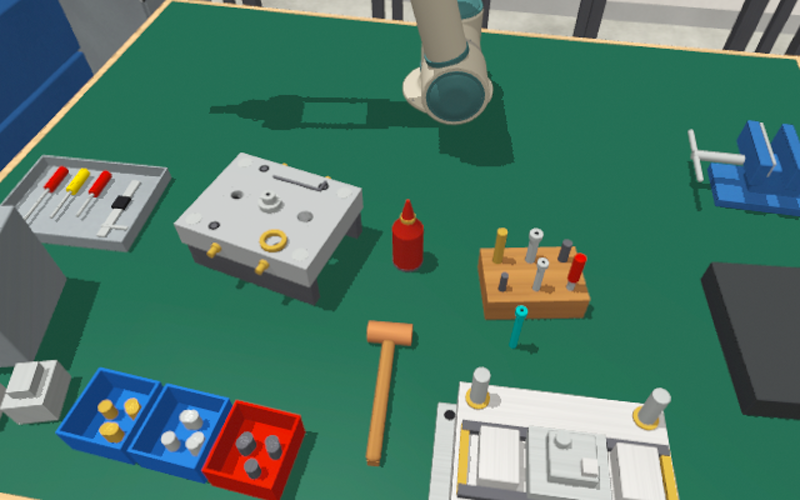

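```bash
python3 - <<'E'
from h import *
t=cv2.imread("pics/raw_top0.png");s=cv2.imread("pics/raw_scene0.png")
def c(im,x,y,w,h,k): return cv2.resize(im[y:y+h,x:x+w],(w*k,h*k),interpolation=cv2.INTER_CUBIC)
A=c(t,185,165,88,64,4);B=c(t,350,148,135,115,3)
C=c(s,375,175,110,84,4);D=c(s,136,115,160,90,2)
M=np.zeros((600,800,3),np.uint8)
for im,x,y in((A,0,0),(B,395,0),(C,0,260)): M[y:y+im.shape[0],x:x+im.shape[1]]=im[:600-y,:800-x]
M[390:390+D.shape[0],445:445+D.shape[1]]=D
cv2.imwrite("pics/m.png",M)
mt,ms=cam("top"),cam("scene")
for n,z,p,q in(("pin16",.115,(281,261),(536,233)),("pin12",.115,(275,229),(543,263)),("bush",.132,(523,256),(268,197)),("b16",.106,(487,249),(306,216)),("b12",.106,(559,265),(237,195)),("turq",.1,(292,184),(521,311))):
    p=np.array(p)/1.25;q=np.array(q)/1.25
    print(n,ray(mt,p,z).round(4),ray(ms,q,z).round(4),tri([mt,ms],[p,q]).round(4))
E
```

```text
pin16 [[0.5363 0.2122 0.115 ]] [[0.5397 0.2134 0.115 ]] [0.5364 0.2134 0.1114]
pin12 [[0.5949 0.2249 0.115 ]] [[0.6003 0.2264 0.115 ]] [0.5955 0.2268 0.1093]
bush [[ 0.5479 -0.2238  0.132 ]] [[ 0.557  -0.2249  0.132 ]] [ 0.549  -0.2273  0.1238]
b16 [[ 0.562 -0.164  0.106]] [[ 0.5634 -0.1617  0.106 ]] [ 0.5619 -0.1634  0.1042]
b12 [[ 0.5338 -0.2942  0.106 ]] [[ 0.5374 -0.292   0.106 ]] [ 0.5339 -0.2948  0.1022]
turq [[0.6818 0.1992 0.1   ]] [[0.6848 0.2003 0.1   ]] [0.6824 0.2003 0.0965]
```

View pics/m.png

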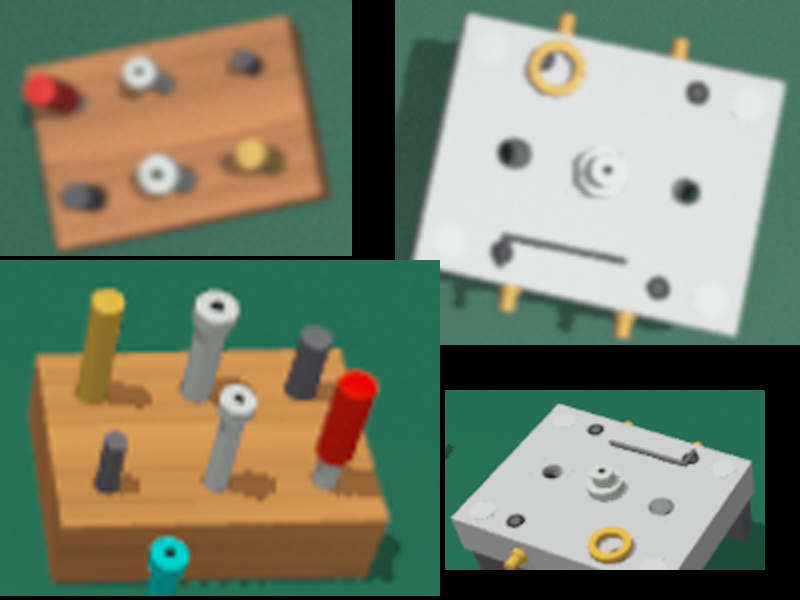

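>>> drive_tool:
  deltas:
    - {"linear": [18, 38, 0], "twist": 7, "claw": 0.53}
    - {"linear": [36, 75, 0], "twist": 14, "claw": 0.53}
    - {"linear": [54, 112, 0], "twist": 21, "claw": 0.53}
    - {"linear": [72, 149, 0], "twist": 28, "claw": 0.53}
    - {"linear": [90, 186, 0], "twist": 35, "claw": 0.53}
    - {"linear": [108, 223, 0], "twist": 42, "claw": 0.53}
    - {"linear": [126, 260, 0], "twist": 49, "claw": 0.53}
    - {"linear": [144, 297, 0], "twist": 56, "claw": 0.53}
    - {"linear": [162, 334, 0], "twist": 61, "claw": 0.53}
    - {"linear": [180, 371, 0], "twist": 61, "claw": 0.53}
    - {"linear": [198, 408, 0], "twist": 61, "claw": 0.53}
    - {"linear": [216, 445, 0], "twist": 61, "claw": 0.53}
  squeeze: 20

```text
clock: 1.1
position: [0.3826, -0.1034, 0.2423]
ee_rot: [0.0, 0.778, 0.628, 0.0]
contact_force: [0.1, -0.6, 0.7]
width: 0.0453
gripper_force: 0.0
```

>>> drive_tool:
  deltas:
    - {"linear": [18, 38, -3], "twist": 0, "claw": 0.53}
    - {"linear": [36, 75, -6], "twist": 0, "claw": 0.53}
    - {"linear": [54, 112, -9], "twist": 0, "claw": 0.53}
    - {"linear": [72, 149, -12], "twist": 0, "claw": 0.53}
    - {"linear": [90, 186, -15], "twist": 0, "claw": 0.53}
    - {"linear": [108, 223, -18], "twist": 0, "claw": 0.53}
    - {"linear": [126, 260, -20], "twist": 0, "claw": 0.53}
    - {"linear": [144, 297, -20], "twist": 0, "claw": 0.53}
    - {"linear": [154, 318, -20], "twist": 0, "claw": 0.53}
    - {"linear": [154, 318, -20], "twist": 0, "claw": 0.53}
    - {"linear": [154, 318, -20], "twist": 0, "claw": 0.53}

```text
clock: 2.02
position: [0.5363, 0.2135, 0.2213]
ee_rot: [-0.0, 0.777, 0.629, -0.001]
contact_force: [0.8, -0.1, 0.1]
width: 0.0453
gripper_force: 0.0
```

```bash
python3 - <<'E'
from h import *
s=sensors.get_state();m=cam("wrist");save("wrist","w1.png")
print(s["clock"],np.round(s["position"],4),np.round(s["ee_rot"],4),s["width"],np.round(s["qpos"],2))
K,d,R,t=m;print(np.round(-R.T@t,3),np.round(R,2))
print(proj(m,[[.5364,.2134,.115],[.5955,.2268,.115]]))
# plate face from top image
im=cv2.imread("pics/raw_top0.png");mt=cam("top")
g=cv2.cvtColor(im,cv2.COLOR_BGR2HSV);k=((g[:,:,1]<40)&(g[:,:,2]>185)).astype(np.uint8)
sub=np.zeros_like(k);sub[145:265,345:485]=k[145:265,345:485]
c=max(cv2.findContours(sub,0,1)[0],key=cv2.contourArea)
W=ray(mt,c.reshape(-1,2),.106)[:,:2].astype(np.float32)
print("plate",cv2.minAreaRect(cv2.convexHull(W)))
E
```

```text
2.0167 [0.5363 0.2135 0.2213] [-2.000e-04  7.773e-01  6.291e-01 -1.000e-03] 0.04530857498565393 [ 0.26  0.29  1.53 -0.    1.32  0.47]
[0.551 0.283 0.353] [[ 0.98 -0.21 -0.  ]
 [-0.2  -0.94  0.28]
 [-0.06 -0.27 -0.96]]
[[317.66068953 199.26954511]
 [382.55342712 170.64360756]]
plate ((0.5488113164901733, -0.22820429503917694), (0.24572934210300446, 0.19613352417945862), 77.64202117919922)
```

View pics/w1.png

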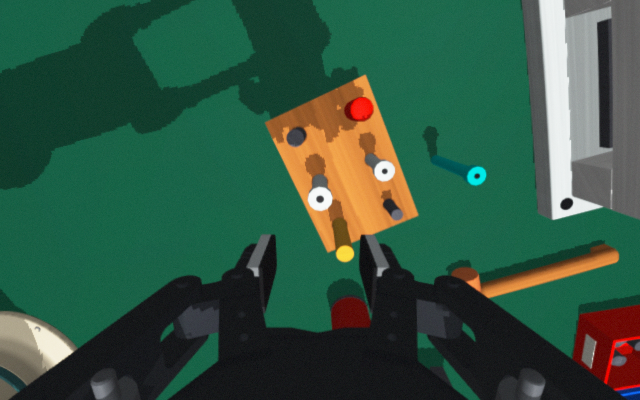

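>>> drive_tool:
  deltas:
    - {"linear": [1, 0, -38], "twist": 0, "claw": 0.53}
    - {"linear": [1, 0, -76], "twist": 0, "claw": 0.53}
    - {"linear": [1, 0, -114], "twist": 0, "claw": 0.53}
    - {"linear": [1, 0, -144], "twist": 0, "claw": 0.53}
    - {"linear": [1, 0, -144], "twist": 0, "claw": 0.53}
    - {"linear": [1, 0, -144], "twist": 0, "claw": 0.1}
    - {"linear": [1, 0, -144], "twist": 0, "claw": 0.1}
    - {"linear": [1, 0, -144], "twist": 0, "claw": 0.1}
    - {"linear": [1, 0, -144], "twist": 0, "claw": 0.1}
    - {"linear": [1, 0, -144], "twist": 0, "claw": 0.1}
  squeeze: 25

```text
clock: 2.9
position: [0.5386, 0.2128, 0.0802]
ee_rot: [0.001, 0.778, 0.628, 0.002]
contact_force: [-0.0, -0.7, -2.5]
width: 0.0176
gripper_force: 47.2
```

>>> drive_tool:
  deltas:
    - {"linear": [0, 0, 0], "twist": 0, "claw": 0.1}
    - {"linear": [0, 0, 0], "twist": 0, "claw": 0.1}
    - {"linear": [0, 0, 20], "twist": 0, "claw": 0.1}
    - {"linear": [0, 0, 55], "twist": 0, "claw": 0.1}
    - {"linear": [0, 0, 90], "twist": 0, "claw": 0.1}
    - {"linear": [0, 0, 125], "twist": 0, "claw": 0.1}
    - {"linear": [0, 0, 155], "twist": 0, "claw": 0.1}
    - {"linear": [0, 0, 155], "twist": 0, "claw": 0.1}
    - {"linear": [0, 0, 155], "twist": 0, "claw": 0.1}

```text
clock: 3.65
position: [0.5382, 0.213, 0.2354]
ee_rot: [0.001, 0.778, 0.628, 0.002]
contact_force: [-0.7, -0.5, -2.1]
width: 0.0174
gripper_force: 43.4
```

```bash
python3 - <<'E'
from h import *
s=sensors.get_state();m=cam("wrist");save("wrist","w2.png",(160,60,480,300),2)
save("scene","s2.png",(340,40,500,260),2)
a=cv2.imread("pics/w2.png");b=cv2.imread("pics/s2.png");M=np.zeros((480,800,3),np.uint8)
M[:,:480]=cv2.resize(a,(480,360)).shape and 0
M[:360,:480]=cv2.resize(a,(480,360));M[:440,480:800]=b
cv2.imwrite("pics/j2.png",M)
print({k:np.round(v,4) for k,v in s.items()})
p=s["position"]
for n in("scene",): print(n,proj(cam(n),[p+[0,0,.008-.073],p+[0,0,.008+.027],p]).round(1))
E
```

```text
{'clock': np.float64(3.65), 'qpos': array([2.5660e-01, 2.8330e-01, 1.5117e+00, 1.0000e-04, 1.3423e+00,
       4.6860e-01]), 'qd': array([-0.002 ,  0.0402,  0.0732, -0.0012, -0.004 ,  0.0007]), 'effort': array([ 2.54000e-02, -4.48149e+01, -2.66157e+01,  7.60000e-03,
       -6.68000e-02,  0.00000e+00]), 'position': array([0.5382, 0.213 , 0.2354]), 'ee_rot': array([0.0008, 0.778 , 0.6283, 0.002 ]), 'contact_force': array([-0.6534, -0.5015, -2.061 ]), 'moment': array([-0.0148, -0.034 , -0.021 ]), 'gripper_force': np.float64(43.4265), 'width': np.float64(0.0174)}
scene [[433.6 166.1]
 [443.9 125.4]
 [440.1 140.5]]
```

View pics/j2.png

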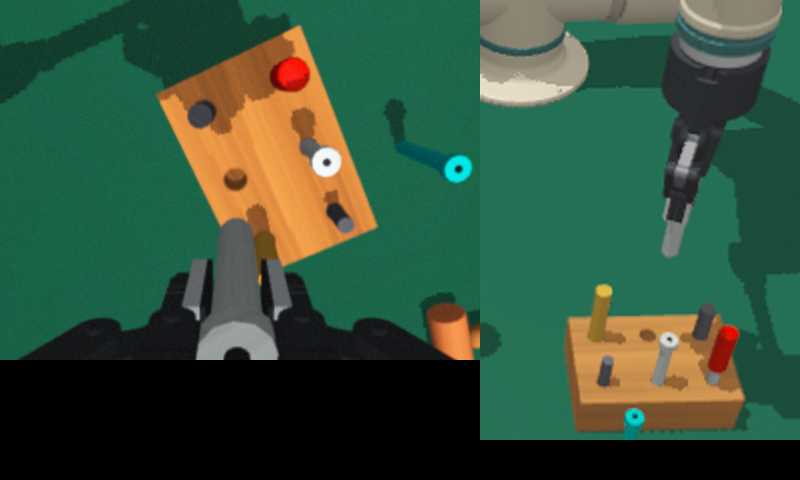

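>>> drive_tool:
  deltas:
    - {"linear": [2, -20, 0], "twist": 0, "claw": 0.1}
    - {"linear": [4, -55, 0], "twist": 0, "claw": 0.1}
    - {"linear": [6, -93, 0], "twist": 0, "claw": 0.1}
    - {"linear": [9, -131, 0], "twist": 0, "claw": 0.1}
    - {"linear": [11, -169, 0], "twist": 0, "claw": 0.1}
    - {"linear": [14, -207, 0], "twist": 0, "claw": 0.1}
    - {"linear": [16, -245, 0], "twist": 0, "claw": 0.1}
    - {"linear": [19, -283, 0], "twist": 0, "claw": 0.1}
    - {"linear": [22, -321, -5], "twist": 0, "claw": 0.1}
    - {"linear": [24, -355, -20], "twist": 0, "claw": 0.1}
    - {"linear": [25, -375, -35], "twist": 0, "claw": 0.1}
    - {"linear": [25, -375, -35], "twist": 0, "claw": 0.1}

```text
clock: 4.75
position: [0.5598, -0.166, 0.1927]
ee_rot: [-0.003, 0.779, 0.627, -0.003]
contact_force: [-0.2, 0.7, -1.6]
width: 0.0172
gripper_force: 43.4
```

>>> drive_tool:
  deltas:
    - {"linear": [0, 0, 0], "twist": 0, "claw": 0.1}
    - {"linear": [0, 0, 0], "twist": 0, "claw": 0.1}

```text
clock: 4.92
position: [0.5617, -0.1615, 0.1969]
ee_rot: [-0.002, 0.778, 0.628, -0.0]
contact_force: [-0.1, -0.3, -1.3]
width: 0.0174
gripper_force: 43.4
```

```bash
cat >> h.py <<'E'
C=np.array([.5488,-.2282]);th=np.radians(-12.36);XH=np.array([np.cos(th),np.sin(th)]);YH=np.array([-np.sin(th),np.cos(th)])
def W(x,y,z): return np.r_[C+x*XH+y*YH,z]
def P(X): d=np.array(X[:2])-C; return np.r_[d@XH,d@YH,X[2]]*1000
E
python3 - <<'E'
from h import *
s=sensors.get_state();m=cam("wrist");save("wrist","w3.png",(200,100,440,280),3)
p=s["position"];print(s["clock"],p.round(4),P(p).round(1),s["width"],np.round(s["contact_force"],1))
f=lambda q:((q-[200,100])*3).round(0).tolist()
print("nose pred",f(proj(m,p+np.array([0,0,.008-.073]))),"head top",f(proj(m,p+np.array([0,0,.035]))))
print("mouth16",f(proj(m,W(0,.066,.106))),"bush top",f(proj(m,W(0,0,.132))))
E
```

```text
4.9167 [ 0.5617 -0.1615  0.1969] [ -1.6  67.9 196.9] 0.017436413691977595 [-0.1 -0.3 -1.3]
nose pred [[353.0, 346.0]] head top [[350.0, 602.0]]
mouth16 [[359.0, 321.0]] bush top [[358.0, 586.0]]
```

View pics/w3.png

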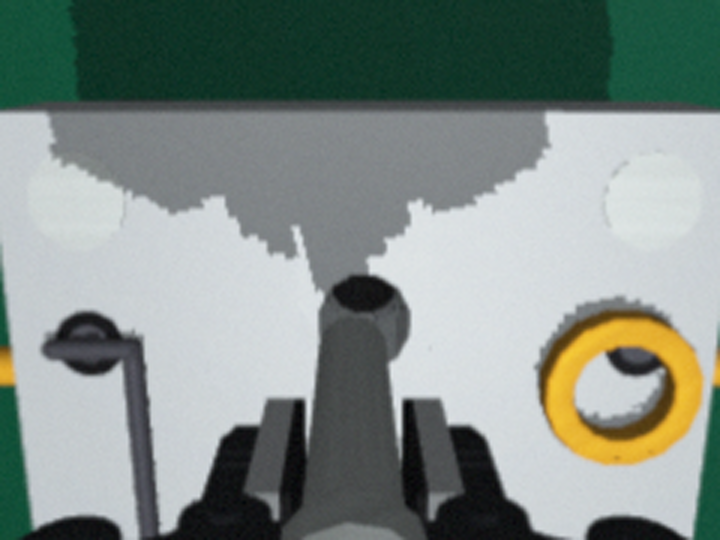

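>>> drive_tool:
  deltas:
    - {"linear": [2.5, -0.5, -12], "twist": 0, "claw": 0.1}
    - {"linear": [2.5, -0.5, -25], "twist": 0, "claw": 0.1}
    - {"linear": [2.5, -0.5, -36], "twist": 0, "claw": 0.1}
    - {"linear": [2.5, -0.5, -40], "twist": 0, "claw": 0.1}
    - {"linear": [2.5, -0.5, -40], "twist": 0, "claw": 0.1}
    - {"linear": [2.5, -0.5, -40], "twist": 0, "claw": 0.1}
    - {"linear": [2.5, -0.5, -40], "twist": 0, "claw": 0.1}

```text
clock: 5.55
position: [0.5655, -0.1628, 0.1591]
ee_rot: [0.001, 0.778, 0.628, 0.0]
contact_force: [-0.5, 0.1, -1.4]
width: 0.0173
gripper_force: 43.4
```

```bash
python3 - <<'E'
from h import *
s=sensors.get_state()
p=s["position"];print(s["clock"],p.round(4),P(p).round(1),s["width"],np.round(s["contact_force"],1),s["moment"].round(3))
E
```

```text
5.55 [ 0.5655 -0.1628  0.1591] [  2.3  67.5 159.1] 0.0173346797228365 [-0.5  0.1 -1.4] [ 0.017  0.003 -0.036]
```

>>> drive_tool:
  deltas:
    - {"linear": [-1.4, 0.3, -1.5], "twist": 0, "claw": 0.1}
    - {"linear": [-1.4, 0.3, -3], "twist": 0, "claw": 0.1}
    - {"linear": [-1.9, -1.9, -3.7], "twist": 0, "claw": 0.1}
    - {"linear": [-2.4, -4.1, -4.4], "twist": 0, "claw": 0.1}
    - {"linear": [-2.9, -6.4, -5.3], "twist": 0, "claw": 0.1}
    - {"linear": [-3.4, -8.8, -6.2], "twist": 0, "claw": 0.1}
    - {"linear": [-3.4, -8.8, -6.2], "twist": 0, "claw": 0.1}
    - {"linear": [-3.4, -8.8, -6.2], "twist": 0, "claw": 0.1}
  squeeze: 20

```text
clock: 6.22
position: [0.5623, -0.1719, 0.1539]
ee_rot: [0.001, 0.778, 0.628, 0.001]
contact_force: [-0.5, 1.7, 6.4]
width: 0.0175
gripper_force: 42.0
```

```bash
python3 - <<'E'
from h import *
s=sensors.get_state();m=cam("wrist");save("wrist","w4.png",(200,100,440,280),3)
p=s["position"];print(s["clock"],p.round(4),P(p).round(1),s["width"],np.round(s["contact_force"],1),s["moment"].round(3))
f=lambda q:((q-[200,100])*3).round(0).tolist()
g=p+np.array([0,0,.008])
for a in(0,5,10): 
  q=np.radians(a);u=np.r_[-YH*np.sin(q),np.cos(q)];print(a,"head top",f(proj(m,g+.027*u)),"nose",f(proj(m,g-.073*u)))
E
```

```text
6.2167 [ 0.5623 -0.1719  0.1539] [  1.1  57.8 153.9] 0.01752738085941562 [-0.5  1.7  6.4] [ 0.433  0.236 -0.04 ]
0 head top [[352.0, 602.0]] nose [[351.0, 346.0]]
5 head top [[352.0, 617.0]] nose [[351.0, 322.0]]
10 head top [[352.0, 630.0]] nose [[351.0, 298.0]]
```

View pics/w4.png

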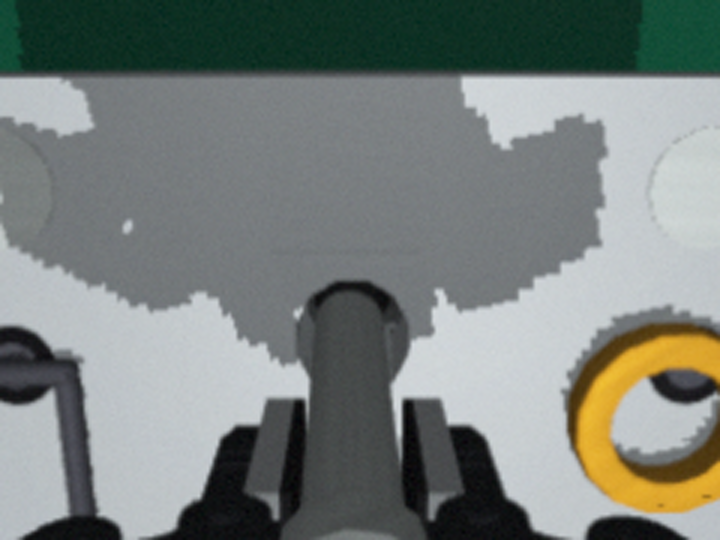

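>>> drive_tool:
  deltas:
    - {"linear": [0, -2.3, -1.2], "twist": 0, "claw": 0.1}
    - {"linear": [-0.5, -4.6, -2.4], "twist": 0, "claw": 0.1}
    - {"linear": [-1, -6.8, -3.8], "twist": 0, "claw": 0.1}
    - {"linear": [-1.5, -9.1, -5.3], "twist": 0, "claw": 0.1}
    - {"linear": [-2, -11.3, -7], "twist": 0, "claw": 0.1}
    - {"linear": [-2.4, -13.5, -8.7], "twist": 0, "claw": 0.1}
    - {"linear": [-2.4, -13.5, -8.7], "twist": 0, "claw": 0.1}
    - {"linear": [-2.4, -13.5, -8.7], "twist": 0, "claw": 0.1}

```text
clock: 6.93
position: [0.5607, -0.1877, 0.1486]
ee_rot: [0.004, 0.778, 0.628, 0.001]
contact_force: [-4.9, -2.0, 22.0]
width: 0.0173
gripper_force: 32.4
```

```bash
python3 - <<'E'
from h import *
s=sensors.get_state()
p=s["position"];print(s["clock"],p.round(4),P(p).round(1),s["width"],np.round(s["contact_force"],1),s["moment"].round(3))
E
```

```text
6.9333 [ 0.5607 -0.1877  0.1486] [  3.   42.1 148.6] 0.017270223900415455 [-4.9 -2.  22. ] [0.071 0.919 0.028]
```

```bash
python3 - <<'E'
from h import *
s=sensors.get_state();m=cam("wrist");save("wrist","w5.png",(210,100,430,270),2)
save("scene","s5.png",(180,60,320,210),2)
a=cv2.imread("pics/w5.png");b=cv2.imread("pics/s5.png");M=np.zeros((340,800,3),np.uint8)
M[:,:440]=a;M[:300,460:740]=b;cv2.imwrite("pics/j5.png",M)
p=s["position"]
f=lambda q:((q-[210,100])*2).round(0).tolist()
h=lambda q:((q-[180,60])*2+[460,0]).round(0).tolist()
g=p+np.array([0,0,.008]);ms=cam("scene")
for a in(0,15,25): 
  q=np.radians(a);u=np.r_[-YH*np.sin(q),np.cos(q)];print(a,"head top",f(proj(m,g+.027*u)),"nose",f(proj(m,g-.073*u)),h(proj(ms,[g+.027*u,g-.073*u,g])))
print(f(proj(m,W(.0009,.066,.106))))
E
```

```text
0 head top [[215.0, 402.0]] nose [[213.0, 230.0]] [[554.0, 165.0], [569.0, 235.0], [559.0, 185.0]]
15 head top [[215.0, 428.0]] nose [[213.0, 182.0]] [[548.0, 163.0], [585.0, 239.0], [559.0, 185.0]]
25 head top [[215.0, 441.0]] nose [[214.0, 151.0]] [[545.0, 164.0], [594.0, 239.0], [559.0, 185.0]]
[[207.0, 183.0]]
```

View pics/j5.png

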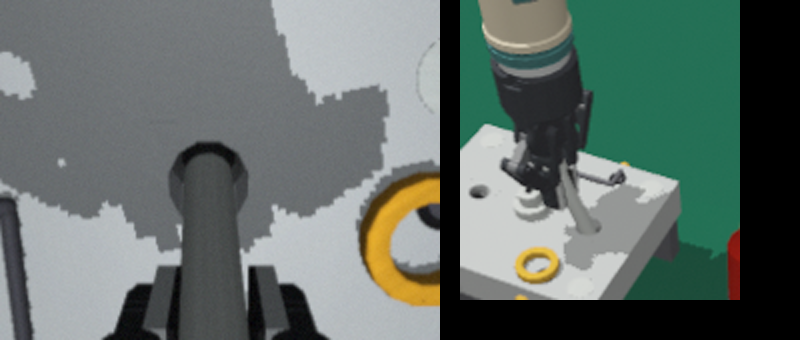

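>>> drive_tool:
  deltas:
    - {"linear": [-1, 1, 2], "twist": 0, "claw": 0.1}
    - {"linear": [-1, 1, 3], "twist": 0, "claw": 0.1}
    - {"linear": [-1, 1, 3], "twist": 0, "claw": 0.1}
    - {"linear": [-1, 1, 3], "twist": 0, "claw": 0.1}
    - {"linear": [-1, 1, 3], "twist": 0, "claw": 0.1}

```text
clock: 7.45
position: [0.5602, -0.186, 0.1492]
ee_rot: [0.003, 0.778, 0.628, 0.001]
contact_force: [0.8, -1.0, 9.7]
width: 0.0177
gripper_force: 28.9
```

```bash
python3 - <<'E'
from h import *
s=sensors.get_state()
p=s["position"];print(s["clock"],p.round(4),P(p).round(1),s["width"],np.round(s["contact_force"],1),s["moment"].round(3))
F=s["contact_force"];print("plate F",F[:2]@XH,F[:2]@YH)
# pin silhouette direction in last wrist image: fit from raw
E
```

```text
7.45 [ 0.5602 -0.186   0.1492] [  2.1  43.7 149.2] 0.01770245803056849 [ 0.8 -1.   9.7] [-0.051  0.011 -0.025]
plate F 0.9686074200747997 -0.7722278871493794
```

>>> drive_tool:
  deltas:
    - {"linear": [-1.2, 0, 0], "twist": 0, "claw": 0.1}
    - {"linear": [-1.3, -0.5, -1], "twist": 0, "claw": 0.1}
    - {"linear": [-1.2, 0, -3], "twist": 0, "claw": 0.1}
    - {"linear": [-1, 1, -5], "twist": 0, "claw": 0.1}
    - {"linear": [-0.8, 2, -7], "twist": 0, "claw": 0.1}
    - {"linear": [-0.6, 3, -9], "twist": 0, "claw": 0.1}
    - {"linear": [-0.6, 3, -9], "twist": 0, "claw": 0.1}
    - {"linear": [-0.6, 3, -9], "twist": 0, "claw": 0.1}

```text
clock: 8.12
position: [0.5609, -0.1872, 0.1463]
ee_rot: [0.009, 0.778, 0.629, 0.0]
contact_force: [-6.1, -7.3, 35.1]
width: 0.0176
gripper_force: 29.4
```

```bash
cat > st.py <<'E'
from h import *
s=sensors.get_state()
p=s["position"];F=s["contact_force"];M=s["moment"]
print(s["clock"].round(2),"plate pos",P(p).round(1),"F",(F[:2]@XH).round(1),(F[:2]@YH).round(1),F[2].round(1),"M",(M[:2]@XH).round(2),(M[:2]@YH).round(2),"w",round(s["width"]*1000,1),"axisY at z",round(71.07-(P(p)[2]+8-95.12)*.4663,1))
E
python3 st.py
```

```text
Traceback (most recent call last):
  File "st.py", line 4, in <module>
    print(s["clock"].round(2),"plate pos",P(p).round(1),"F",(F[:2]@XH).round(1),(F[:2]@YH).round(1),F[2].round(1),"M",(M[:2]@XH).round(2),(M[:2]@YH).round(2),"w",round(s["width"]*1000,1),"axisY at z",round(71.07-(P(p)[2]+8-95.12)*.4663,1))
          ^^^^^^^^^^^^^^^^
AttributeError: 'float' object has no attribute 'round'
```

```bash
sed -i 's/s\["clock"\].round(2)/round(s["clock"],2)/' st.py; python3 st.py; python3 - <<'E'
from h import *
s=sensors.get_state();m=cam("wrist");save("wrist","w6.png",(250,140,400,390),2.4)
save("scene","s6.png",(205,115,270,190),6)
a=cv2.imread("pics/w6.png");b=cv2.imread("pics/s6.png");print(a.shape,b.shape)
p=s["position"];g=p+np.array([0,0,.008]);ms=cam("scene")
f=lambda q:((q-[250,140])*2.4).round(0).tolist()
h=lambda q:((q-[205,115])*6+[400,0]).round(0).tolist()
M=np.zeros((600,800,3),np.uint8);M[:600,:360]=a;M[:450,400:790]=b
cv2.imwrite("pics/j6.png",M)
for A in(0,10,20,30):
  q=np.radians(A);u=np.r_[-YH*np.sin(q),np.cos(q)];print(A,"headtop",f(proj(m,g+.027*u)),"nose",f(proj(m,g-.073*u)),"scene headtop,g,nose",h(proj(ms,[g+.027*u,g,g-.073*u])))
print("mouth",h(proj(ms,W(.001,.066,.106))),h(proj(ms,W(0.001,0,.132))),f(proj(m,W(.001,.066,.106))))
E
```

```text
8.12 plate pos [  3.   42.7 146.3] F -4.4 -8.4 35.1 M -1.11 1.17 w 17.6 axisY at z 43.5
(600, 360, 3) (450, 390, 3)
0 headtop [[164.0, 388.0]] nose [[158.0, 179.0]] scene headtop,g,nose [[536.0, 170.0], [549.0, 230.0], [581.0, 381.0]]
10 headtop [[164.0, 410.0]] nose [[159.0, 140.0]] scene headtop,g,nose [[524.0, 167.0], [549.0, 230.0], [611.0, 389.0]]
20 headtop [[163.0, 427.0]] nose [[159.0, 103.0]] scene headtop,g,nose [[512.0, 166.0], [549.0, 230.0], [641.0, 392.0]]
30 headtop [[163.0, 439.0]] nose [[159.0, 67.0]] scene headtop,g,nose [[502.0, 167.0], [549.0, 230.0], [668.0, 391.0]]
mouth [[632.0, 347.0]] [[454.0, 240.0]] [[152.0, 127.0]]
```

View pics/j6.png

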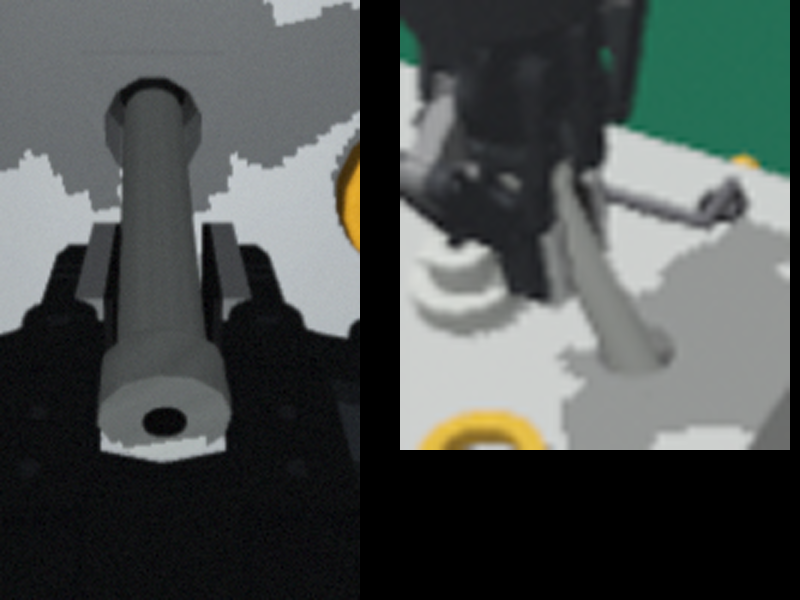

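>>> drive_tool:
  deltas:
    - {"linear": [1, 0, 5], "twist": 0, "claw": 0.1}
    - {"linear": [2, -0.4, 11], "twist": 0, "claw": 0.1}
    - {"linear": [2, -0.4, 17], "twist": 0, "claw": 0.1}
    - {"linear": [2, -0.4, 17], "twist": 0, "claw": 0.1}
    - {"linear": [2, -0.4, 17], "twist": 0, "claw": 0.1}
    - {"linear": [2, -0.4, 17], "twist": 0, "claw": 0.1}
    - {"linear": [2, -0.4, 17], "twist": 0, "claw": 0.1}

```text
clock: 8.8
position: [0.5591, -0.1812, 0.1534]
ee_rot: [-0.001, 0.778, 0.628, -0.0]
contact_force: [0.6, 0.6, -1.1]
width: 0.0176
gripper_force: 25.1
```

```bash
python3 st.py; python3 - <<'E'
from h import *
s=sensors.get_state();m=cam("wrist");save("wrist","w7.png")
im=cv2.imread("pics/w7.png",0)
p=s["position"];g=p+np.array([0,0,.008])
for A in(15,20,25):
  for L in(.069,.073):
    q=np.radians(A);u=np.r_[-YH*np.sin(q),np.cos(q)];print(A,L,"headtop",proj(m,g+(.1-L)*u).round(1),"nose",proj(m,g-L*u).round(1),"n+",proj(m,g-L*u+.005*np.r_[YH*np.cos(q),np.sin(q)]).round(1))
b=im[280:360,290:350]
# dark centre dot of head top
for y in range(296,336,2): print(y,im[y,290:346:3].tolist())
print("col");print(im[150:230:2,314].tolist())
E
```

```text
8.8 plate pos [  0.   48.1 153.4] F 0.4 0.7 -1.1 M -0.07 0.01 w 17.6 axisY at z 40.2
15 0.069 headtop [[316.8 322.6]] nose [[317.5 194.2]] n+ [[317.6 187.9]]
15 0.073 headtop [[316.8 313.9]] nose [[317.6 191.3]] n+ [[317.6 185.1]]
20 0.069 headtop [[316.8 326.6]] nose [[317.6 186.8]] n+ [[317.6 180.6]]
20 0.073 headtop [[316.8 317.4]] nose [[317.6 183.6]] n+ [[317.6 177.5]]
25 0.069 headtop [[316.7 329.8]] nose [[317.6 179.6]] n+ [[317.6 173.5]]
25 0.073 headtop [[316.8 320.2]] nose [[317.6 176. ]] n+ [[317.7 170. ]]
296 [17, 70, 76, 78, 79, 84, 101, 104, 104, 107, 111, 112, 110, 108, 86, 76, 75, 69, 22]
298 [14, 70, 74, 77, 103, 106, 104, 108, 110, 114, 112, 113, 114, 110, 113, 92, 72, 68, 32]
300 [13, 71, 70, 102, 106, 104, 106, 108, 112, 115, 111, 109, 112, 111, 109, 111, 93, 69, 54]
302 [18, 69, 93, 103, 107, 107, 108, 112, 112, 111, 110, 110, 109, 110, 111, 111, 108, 99, 59]
304 [22, 76, 105, 106, 110, 111, 112, 113, 107, 111, 111, 110, 109, 110, 110, 108, 111, 111, 66]
306 [28, 102, 105, 110, 112, 114, 110, 111, 111, 108, 110, 110, 108, 110, 108, 113, 111, 116, 77]
308 [34, 107
[... 743 characters left out ...]
, 116, 115, 139, 141, 116, 112, 113, 113, 115, 139, 183, 187, 123, 162, 185, 47]
326 [15, 179, 181, 182, 182, 191, 189, 142, 144, 151, 182, 182, 185, 187, 186, 179, 186, 183, 50]
328 [16, 56, 116, 153, 178, 182, 188, 187, 188, 182, 186, 187, 187, 181, 183, 158, 138, 74, 17]
330 [11, 13, 3, 19, 45, 83, 145, 165, 181, 180, 182, 176, 148, 107, 47, 27, 16, 14, 16]
332 [17, 12, 13, 16, 15, 8, 18, 30, 61, 105, 79, 41, 23, 14, 9, 13, 15, 15, 13]
334 [15, 17, 14, 15, 13, 13, 7, 13, 14, 12, 10, 11, 15, 9, 19, 16, 13, 14, 14]
col
[118, 120, 122, 117, 114, 118, 118, 118, 113, 116, 114, 123, 117, 116, 97, 58, 80, 78, 81, 82, 80, 78, 82, 77, 82, 81, 79, 81, 78, 79, 78, 79, 81, 79, 81, 82, 79, 76, 81, 77]
```

>>> drive_tool:
  deltas:
    - {"linear": [0.8, 2.4, 1], "twist": 0, "claw": 0.1}
    - {"linear": [1.5, 4.8, 0], "twist": 0, "claw": 0.1}
    - {"linear": [1.6, 5.5, -3], "twist": 0, "claw": 0.1}
    - {"linear": [1.8, 6.2, -6], "twist": 0, "claw": 0.1}
    - {"linear": [2, 7, -9], "twist": 0, "claw": 0.1}
    - {"linear": [2.1, 7.6, -12], "twist": 0, "claw": 0.1}
    - {"linear": [2.2, 8.2, -14], "twist": 0, "claw": 0.1}
    - {"linear": [2.2, 8.2, -14], "twist": 0, "claw": 0.1}
    - {"linear": [2.2, 8.2, -14], "twist": 0, "claw": 0.1}

```text
clock: 9.6
position: [0.5621, -0.1733, 0.1401]
ee_rot: [0.0, 0.778, 0.628, 0.0]
contact_force: [2.2, -0.4, -2.3]
width: 0.0176
gripper_force: 24.3
```

```bash
python3 st.py
```

```text
9.6 plate pos [  1.2  56.5 140.1] F 2.3 0.0 -2.3 M 0.02 -0.47 w 17.6 axisY at z 46.3
```

>>> drive_tool:
  deltas:
    - {"linear": [0.2, -1.6, -1], "twist": 0, "claw": 0.1}
    - {"linear": [0, -3.2, -2], "twist": 0, "claw": 0.1}
    - {"linear": [-0.4, -4.8, -3], "twist": 0, "claw": 0.1}
    - {"linear": [-0.8, -6.4, -4], "twist": 0, "claw": 0.1}
    - {"linear": [-1.2, -7.8, -5], "twist": 0, "claw": 0.1}
    - {"linear": [-1.2, -7.8, -5], "twist": 0, "claw": 0.1}
    - {"linear": [-1.2, -7.8, -5], "twist": 0, "claw": 0.1}

```text
clock: 10.18
position: [0.5607, -0.1812, 0.1354]
ee_rot: [0.0, 0.778, 0.628, 0.0]
contact_force: [2.1, -0.5, -1.3]
width: 0.0174
gripper_force: 24.5
```

```bash
python3 st.py
```

```text
10.18 plate pos [  1.5  48.4 135.4] F 2.2 -0.0 -1.3 M 0.18 -0.4 w 17.4 axisY at z 48.5
```

Pivoted with little force. Now down along the axis.

>>> drive_tool:
  deltas:
    - {"linear": [0.6, 0.9, -2], "twist": 0, "claw": 0.1}
    - {"linear": [0.9, 1.7, -4], "twist": 0, "claw": 0.1}
    - {"linear": [1.1, 2.6, -6], "twist": 0, "claw": 0.1}
    - {"linear": [1.3, 3.6, -8], "twist": 0, "claw": 0.1}
    - {"linear": [1.5, 4.5, -10], "twist": 0, "claw": 0.1}
    - {"linear": [1.7, 5.4, -12], "twist": 0, "claw": 0.1}
    - {"linear": [1.9, 6.2, -14], "twist": 0, "claw": 0.1}
    - {"linear": [1.9, 6.2, -14], "twist": 0, "claw": 0.1}

```text
clock: 10.85
position: [0.5629, -0.1771, 0.1232]
ee_rot: [0.002, 0.778, 0.629, -0.001]
contact_force: [-1.2, -5.1, 9.6]
width: 0.0177
gripper_force: 25.0
```

```bash
python3 st.py
```

```text
10.85 plate pos [  2.8  52.9 123.2] F -0.1 -5.2 9.6 M -0.59 0.03 w 17.7 axisY at z 54.3
```

>>> drive_tool:
  deltas:
    - {"linear": [0, 0, 1], "twist": 0, "claw": 0.45}
    - {"linear": [0, 0, 1], "twist": 0, "claw": 0.45}
    - {"linear": [0, 0, 1], "twist": 0, "claw": 0.45}
    - {"linear": [0, 0, 1], "twist": 0, "claw": 0.45}
    - {"linear": [0, 0, 10], "twist": 0, "claw": 0.45}
    - {"linear": [0, 0, 40], "twist": 0, "claw": 0.45}
    - {"linear": [0, 0, 80], "twist": 0, "claw": 0.45}
    - {"linear": [0, 0, 100], "twist": 0, "claw": 0.45}
    - {"linear": [0, 0, 100], "twist": 0, "claw": 0.45}
    - {"linear": [0, 0, 100], "twist": 0, "claw": 0.45}

```text
clock: 11.68
position: [0.5631, -0.1751, 0.2232]
ee_rot: [0.001, 0.778, 0.628, 0.001]
contact_force: [-0.5, -0.0, -0.1]
width: 0.0384
gripper_force: 0.0
```

```bash
python3 st.py; python3 - <<'E'
from h import *
s=sensors.get_state();m=cam("wrist");save("wrist","w8.png");im=cv2.imread("pics/w8.png");g=cv2.cvtColor(im,cv2.COLOR_BGR2GRAY)
q=np.radians(25);u=np.array([0,-np.sin(q),np.cos(q)])*.001
F=np.array([1.4,71.07,95.12])*.001
for k in (10,30,50):
  c=F+k*u; ctr=proj(m,W(*c))[0]
  pts=[proj(m,W(*(c+.011*np.array([np.cos(a),np.sin(a)*np.cos(q),np.sin(a)*np.sin(q)]))))[0] for a in np.linspace(0,6.28,36)]
  b=np.array(pts);print(k,"top centre",ctr.round(1),"box",b.min(0).round(1),b.max(0).round(1))
x,y=proj(m,W(*(F+10*u)))[0].astype(int)
for r in range(y-30,y+31,3): print(r,g[r,x-27:x+28:3].tolist())
print(x-27)
E
```

```text
11.68 plate pos [  2.6  54.9 223.2] F -0.4 -0.1 -0.1 M 0.04 0.01 w 38.4 axisY at z 7.6
10 top centre [315.5 182.5] box [303.4 172.7] [327.7 191.8]
30 top centre [315.4 197.1] box [302.5 187.1] [328.4 206.5]
50 top centre [315.3 213.6] box [301.6 203.4] [329.1 223.1]
152 [206, 167, 174, 206, 210, 210, 209, 211, 209, 208, 194, 132, 155, 125, 124, 127, 124, 126, 142]
155 [206, 207, 207, 208, 211, 208, 209, 210, 210, 209, 211, 211, 207, 122, 126, 125, 121, 125, 126]
158 [206, 208, 208, 209, 209, 209, 210, 210, 210, 211, 211, 211, 211, 124, 123, 120, 127, 125, 178]
161 [207, 206, 208, 209, 208, 210, 209, 210, 210, 211, 212, 211, 213, 133, 124, 125, 131, 153, 196]
164 [209, 207, 209, 207, 208, 211, 211, 210, 214, 212, 215, 212, 212, 175, 126, 125, 175, 201, 213]
167 [206, 207, 206, 209, 209, 211, 209, 211, 211, 212, 213, 211, 210, 204, 134, 173, 187, 213, 211]
170 [208, 207, 208, 210, 211, 208, 206, 178, 110, 108, 102, 183, 213, 213, 214, 212, 212, 211, 213]
173 [206, 206, 207, 212, 210, 206, 109, 108, 163, 169, 165, 102, 119, 211, 215, 209, 212, 211, 213]
176 [207, 207, 208, 213, 209, 151
[... 548 characters left out ...]
 212]
194 [206, 207, 207, 207, 207, 202, 100, 96, 99, 99, 90, 87, 95, 207, 212, 212, 212, 210, 210]
197 [205, 206, 208, 207, 207, 209, 203, 142, 98, 93, 89, 141, 208, 209, 212, 212, 213, 209, 210]
200 [207, 206, 209, 206, 208, 209, 209, 208, 207, 208, 209, 210, 212, 214, 212, 213, 211, 212, 212]
203 [208, 206, 207, 208, 211, 208, 208, 208, 210, 210, 212, 211, 212, 211, 212, 211, 210, 211, 211]
206 [206, 205, 207, 204, 206, 205, 206, 206, 206, 206, 208, 208, 207, 207, 209, 207, 212, 211, 211]
209 [206, 204, 205, 207, 208, 210, 208, 208, 207, 208, 210, 208, 209, 211, 209, 209, 210, 210, 211]
212 [206, 206, 205, 207, 208, 207, 207, 208, 209, 210, 210, 206, 208, 208, 209, 210, 208, 208, 208]
288
```

>>> drive_tool:
  deltas:
    - {"linear": [3, 35, 0], "twist": 0, "claw": 0.53}
    - {"linear": [6, 73, 0], "twist": 0, "claw": 0.53}
    - {"linear": [9, 111, 0], "twist": 0, "claw": 0.53}
    - {"linear": [12, 149, 0], "twist": 0, "claw": 0.53}
    - {"linear": [15, 187, 0], "twist": 0, "claw": 0.53}
    - {"linear": [18, 225, 0], "twist": 0, "claw": 0.53}
    - {"linear": [21, 263, 0], "twist": 0, "claw": 0.53}
    - {"linear": [25, 301, 0], "twist": 0, "claw": 0.53}
    - {"linear": [28, 339, 0], "twist": 0, "claw": 0.53}
    - {"linear": [32, 377, 0], "twist": 0, "claw": 0.53}
    - {"linear": [34, 402, -5], "twist": 0, "claw": 0.53}
    - {"linear": [34, 402, -5], "twist": 0, "claw": 0.53}

```text
clock: 12.73
position: [0.5949, 0.2322, 0.2131]
ee_rot: [-0.002, 0.777, 0.63, -0.001]
contact_force: [0.3, -0.6, -0.2]
width: 0.0452
gripper_force: 0.0
```

>>> drive_tool:
  deltas:
    - {"linear": [0, 0, 0], "twist": 0, "claw": 0.53}
    - {"linear": [0, 0, 0], "twist": 0, "claw": 0.53}
    - {"linear": [0, 0, 0], "twist": 0, "claw": 0.53}

```text
clock: 12.98
position: [0.5961, 0.2257, 0.2156]
ee_rot: [-0.0, 0.778, 0.628, -0.001]
contact_force: [0.5, 0.5, -0.0]
width: 0.0454
gripper_force: 0.0
```

```bash
python3 - <<'E'
from h import *
s=sensors.get_state();m=cam("wrist");save("wrist","w9.png");im=cv2.imread("pics/w9.png")
p=s["position"];print(s["clock"],p.round(4))
q=proj(m,[.597,.2266,.115])[0];print(q)
x,y=q.astype(int)
hsv=cv2.cvtColor(im,cv2.COLOR_BGR2HSV);k=((hsv[:,:,1]<30)&(hsv[:,:,2]>190)).astype(np.uint8)
n,l,st,c=cv2.connectedComponentsWithStats(k)
for i in range(1,n):
    if st[i,4]>80: print(st[i],c[i],ray(m,[st[i,0]+st[i,2]/2-.5,st[i,1]+st[i,3]/2-.5],.115)) if abs(c[i]-q).max()<40 else 0
E
```

```text
12.9833 [0.5961 0.2257 0.2156]
[318.30412698 199.87843582]
[309 191  20  19 274] [318.3540146  199.73357664] [[0.59714038 0.22645924 0.115     ]]
```

>>> drive_tool:
  deltas:
    - {"linear": [0.8, 0.5, -38], "twist": 0, "claw": 0.53}
    - {"linear": [0.8, 0.5, -76], "twist": 0, "claw": 0.53}
    - {"linear": [0.8, 0.5, -114], "twist": 0, "claw": 0.53}
    - {"linear": [0.8, 0.5, -137], "twist": 0, "claw": 0.53}
    - {"linear": [0.8, 0.5, -137], "twist": 0, "claw": 0.53}
    - {"linear": [0.8, 0.5, -137], "twist": 0, "claw": 0.04}
    - {"linear": [0.8, 0.5, -137], "twist": 0, "claw": 0.04}
    - {"linear": [0.8, 0.5, -137], "twist": 0, "claw": 0.04}
    - {"linear": [0.8, 0.5, -137], "twist": 0, "claw": 0.04}
    - {"linear": [0.8, 0.5, -137], "twist": 0, "claw": 0.04}
    - {"linear": [0.8, 0.5, -137], "twist": 0, "claw": 0.04}
  squeeze: 25

```text
clock: 13.95
position: [0.5987, 0.2279, 0.0815]
ee_rot: [0.001, 0.778, 0.628, 0.002]
contact_force: [0.6, -0.4, 5.1]
width: 0.0159
gripper_force: 24.2
```

>>> drive_tool:
  deltas:
    - {"linear": [0, 0, 0], "twist": 0, "claw": 0.04}
    - {"linear": [0, 0, 20], "twist": 0, "claw": 0.04}
    - {"linear": [0, 0, 55], "twist": 0, "claw": 0.04}
    - {"linear": [0, 0, 90], "twist": 0, "claw": 0.04}
    - {"linear": [0, 0, 125], "twist": 0, "claw": 0.04}
    - {"linear": [0, 0, 155], "twist": 0, "claw": 0.04}
    - {"linear": [0, 0, 155], "twist": 0, "claw": 0.04}
    - {"linear": [0, 0, 155], "twist": 0, "claw": 0.04}

```text
clock: 14.62
position: [0.598, 0.2278, 0.2367]
ee_rot: [0.001, 0.778, 0.628, 0.002]
contact_force: [0.2, 0.1, -0.1]
width: 0.0154
gripper_force: 25.2
```

```bash
python3 st.py; python3 - <<'E'
from h import *
s=sensors.get_state();m=cam("wrist");save("wrist","w10.png");im=cv2.imread("pics/w10.png");g=cv2.cvtColor(im,cv2.COLOR_BGR2GRAY)
p=s["position"]
print("width",s["width"],s["gripper_force"])
g0=p+np.array([0,0,.008])
for L in(.065,.073,.08): print(L,"head top",proj(m,g0+[0,0,.1-L])[0].round(1),"nose",proj(m,g0-[0,0,L])[0].round(1))
for r in range(190,340,6): print(r,g[r,280:362:4].tolist())
E
```

```text
14.62 plate pos [-49.5 456.  236.7] F 0.1 0.1 -0.1 M 0.04 0.01 w 15.4 axisY at z 1.3
width 0.015390097078690232 25.15864759683609
0.065 head top [317.5 314.1] nose [316.9 219.4]
0.073 head top [317.4 300.6] nose [316.9 215.6]
0.08 head top [317.3 290.3] nose [316.9 212.4]
190 [151, 161, 168, 167, 163, 163, 158, 153, 146, 156, 150, 155, 148, 139, 154, 156, 152, 73, 80, 80, 80]
196 [157, 153, 168, 167, 167, 166, 160, 159, 150, 143, 148, 150, 155, 146, 145, 152, 157, 72, 78, 75, 73]
202 [148, 154, 149, 174, 165, 161, 165, 156, 157, 149, 145, 148, 155, 152, 141, 154, 156, 161, 63, 75, 80]
208 [148, 152, 153, 153, 172, 167, 163, 165, 158, 155, 145, 152, 147, 151, 138, 138, 151, 151, 147, 80, 77]
214 [153, 146, 153, 154, 161, 171, 168, 89, 90, 86, 92, 144, 97, 90, 93, 147, 141, 151, 159, 75, 78]
220 [126, 90, 110, 156, 150, 167, 169, 85, 89, 90, 88, 149, 138, 34, 37, 86, 142, 153, 151, 160, 77]
226 [95, 92, 91, 142, 156, 150, 169, 86, 89, 92, 88, 152, 146, 34, 35, 51, 146, 136, 153, 153, 147]
232 [106, 94, 93, 95, 130, 115, 145, 85, 90, 93, 89, 114, 155, 78, 97, 100, 128, 148, 138, 150, 15
[... 871 characters left out ...]
 156, 150, 151, 149, 152, 22, 21, 16, 18, 23, 18]
298 [21, 22, 15, 28, 66, 153, 151, 154, 98, 16, 18, 103, 148, 152, 148, 35, 15, 23, 23, 17, 21]
304 [25, 21, 23, 25, 99, 152, 150, 153, 136, 13, 17, 116, 154, 151, 149, 42, 24, 20, 19, 20, 23]
310 [20, 21, 19, 27, 44, 58, 154, 151, 151, 154, 157, 156, 167, 151, 82, 72, 24, 22, 17, 24, 20]
316 [20, 19, 12, 24, 30, 29, 36, 73, 142, 152, 171, 205, 102, 72, 72, 68, 22, 22, 19, 22, 22]
322 [21, 22, 17, 22, 34, 35, 33, 36, 37, 29, 29, 34, 74, 71, 73, 68, 20, 22, 22, 22, 21]
328 [20, 23, 17, 20, 29, 35, 31, 30, 33, 35, 31, 33, 66, 72, 62, 40, 24, 18, 15, 21, 19]
334 [23, 18, 21, 22, 24, 22, 19, 19, 19, 21, 18, 17, 17, 22, 21, 22, 22, 20, 22, 19, 21]
```

>>> drive_tool:
  deltas:
    - {"linear": [-2, -20, 0], "twist": 0, "claw": 0.04}
    - {"linear": [-7, -56, 0], "twist": 0, "claw": 0.04}
    - {"linear": [-11, -94, 0], "twist": 0, "claw": 0.04}
    - {"linear": [-16, -132, 0], "twist": 0, "claw": 0.04}
    - {"linear": [-20, -170, 0], "twist": 0, "claw": 0.04}
    - {"linear": [-25, -208, 0], "twist": 0, "claw": 0.04}
    - {"linear": [-29, -246, 0], "twist": 0, "claw": 0.04}
    - {"linear": [-34, -284, 0], "twist": 0, "claw": 0.04}
    - {"linear": [-38, -322, 0], "twist": 0, "claw": 0.04}
    - {"linear": [-43, -360, 0], "twist": 0, "claw": 0.04}
    - {"linear": [-47, -398, 0], "twist": 0, "claw": 0.04}
    - {"linear": [-52, -436, 0], "twist": 0, "claw": 0.04}

```text
clock: 15.67
position: [0.5436, -0.2096, 0.2318]
ee_rot: [-0.002, 0.778, 0.628, -0.001]
contact_force: [0.9, 0.5, -1.2]
width: 0.0158
gripper_force: 25.2
```

>>> drive_tool:
  deltas:
    - {"linear": [-5, -38, 0], "twist": 0, "claw": 0.04}
    - {"linear": [-8, -70, 0], "twist": 0, "claw": 0.04}
    - {"linear": [-10.5, -90, -15], "twist": 0, "claw": 0.04}
    - {"linear": [-10.5, -90, -36], "twist": 0, "claw": 0.04}
    - {"linear": [-10.5, -90, -36], "twist": 0, "claw": 0.04}
    - {"linear": [-10.5, -90, -36], "twist": 0, "claw": 0.04}
    - {"linear": [-10.5, -90, -36], "twist": 0, "claw": 0.04}

```text
clock: 16.25
position: [0.5346, -0.2976, 0.1978]
ee_rot: [-0.001, 0.778, 0.628, -0.0]
contact_force: [0.3, -0.6, -0.0]
width: 0.0155
gripper_force: 25.2
```

```bash
python3 st.py; python3 - <<'E'
from h import *
s=sensors.get_state();m=cam("wrist");save("wrist","w11.png",(230,110,410,290),4.4 if 0 else 3.3)
p=s["position"];g0=p+np.array([0,0,.008])
f=lambda q:((q-[230,110])*3.3).round(0).tolist()
print("nose pred",f(proj(m,g0-[0,0,.073])),"mouth12 X1.4",f(proj(m,W(.0014,-.066,.106))),"floor",f(proj(m,W(.0014,-.07107,.09512))))
print("mouth ends",f(proj(m,[W(.0014+a,-.066+b,.106) for a,b in((-.0105,0),(.0105,0),(0,-.0116),(0,.0116))])))
E
```

```text
16.25 plate pos [  1.  -70.8 197.8] F 0.4 -0.5 -0.0 M -0.02 -0.02 w 15.5 axisY at z 19.5
nose pred [[289.0, 348.0]] mouth12 X1.4 [[290.0, 293.0]] floor [[290.0, 300.0]]
mouth ends [[248.0, 293.0], [333.0, 293.0], [290.0, 337.0], [291.0, 248.0]]
```

View pics/w11.png

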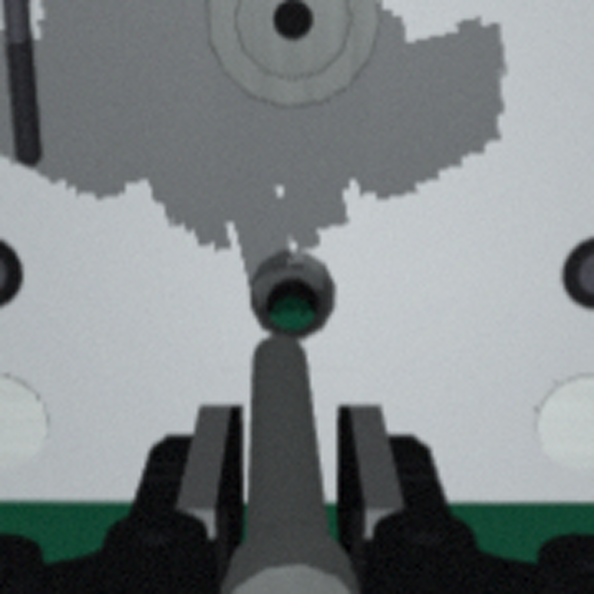

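>>> drive_tool:
  deltas:
    - {"linear": [2.8, -1, -8], "twist": 0, "claw": 0.04}
    - {"linear": [2.8, -1, -18], "twist": 0, "claw": 0.04}
    - {"linear": [2.8, -1, -27], "twist": 0, "claw": 0.04}
    - {"linear": [2.8, -1, -35], "twist": 0, "claw": 0.04}
    - {"linear": [2.8, -1, -40], "twist": 0, "claw": 0.04}
    - {"linear": [2.8, -1, -44], "twist": 0, "claw": 0.04}
    - {"linear": [2.8, -1, -44], "twist": 0, "claw": 0.04}
    - {"linear": [2.8, -1, -44], "twist": 0, "claw": 0.04}
    - {"linear": [2.8, -1, -44], "twist": 0, "claw": 0.04}
  squeeze: 20

```text
clock: 17.05
position: [0.5377, -0.2996, 0.1547]
ee_rot: [0.0, 0.778, 0.628, 0.0]
contact_force: [-0.1, -0.4, -1.7]
width: 0.0155
gripper_force: 25.2
```

```bash
python3 st.py
```

```text
17.05 plate pos [  4.5 -72.2 154.7] F 0.0 -0.4 -1.7 M -0.0 0.02 w 15.5 axisY at z 39.6
```

>>> drive_tool:
  deltas:
    - {"linear": [-0.2, 0.9, -1.5], "twist": 0, "claw": 0.04}
    - {"linear": [-0.2, 0.9, -2.7], "twist": 0, "claw": 0.04}
    - {"linear": [0.3, 2.9, -4], "twist": 0, "claw": 0.04}
    - {"linear": [0.65, 4.9, -5.5], "twist": 0, "claw": 0.04}
    - {"linear": [1.1, 6.9, -7], "twist": 0, "claw": 0.04}
    - {"linear": [1.5, 8.9, -8.4], "twist": 0, "claw": 0.04}
    - {"linear": [1.5, 8.9, -8.4], "twist": 0, "claw": 0.04}
    - {"linear": [1.5, 8.9, -8.4], "twist": 0, "claw": 0.04}

```text
clock: 17.72
position: [0.5399, -0.2905, 0.1471]
ee_rot: [0.001, 0.778, 0.628, 0.001]
contact_force: [0.6, 0.6, 5.0]
width: 0.0151
gripper_force: 24.1
```

```bash
python3 st.py
```

```text
17.72 plate pos [  4.7 -62.7 147.1] F 0.5 0.7 5.0 M 0.06 0.0 w 15.1 axisY at z 43.1
```

>>> drive_tool:
  deltas:
    - {"linear": [0.3, 1.5, -1.5], "twist": 0, "claw": 0.04}
    - {"linear": [0.6, 3, -3], "twist": 0, "claw": 0.04}
    - {"linear": [1, 4.5, -4.4], "twist": 0, "claw": 0.04}
    - {"linear": [1.3, 6.1, -5.8], "twist": 0, "claw": 0.04}
    - {"linear": [1.3, 6.1, -5.8], "twist": 0, "claw": 0.04}
    - {"linear": [1.3, 6.1, -5.8], "twist": 0, "claw": 0.04}

```text
clock: 18.22
position: [0.5416, -0.2842, 0.1419]
ee_rot: [0.001, 0.778, 0.628, 0.001]
contact_force: [0.3, 1.6, 7.6]
width: 0.0154
gripper_force: 23.0
```

```bash
python3 st.py
```

```text
18.22 plate pos [  5.  -56.3 141.9] F -0.1 1.6 7.6 M 0.18 0.1 w 15.4 axisY at z 45.5
```

>>> drive_tool:
  deltas:
    - {"linear": [0.2, 1.4, -1.5], "twist": 0, "claw": 0.04}
    - {"linear": [0.4, 2.8, -3], "twist": 0, "claw": 0.04}
    - {"linear": [0.6, 4.2, -4.4], "twist": 0, "claw": 0.04}
    - {"linear": [0.8, 5.6, -5.8], "twist": 0, "claw": 0.04}
    - {"linear": [1, 7, -7.3], "twist": 0, "claw": 0.04}
    - {"linear": [1, 7, -7.3], "twist": 0, "claw": 0.04}
    - {"linear": [1, 7, -7.3], "twist": 0, "claw": 0.04}

```text
clock: 18.8
position: [0.5412, -0.2775, 0.1323]
ee_rot: [-0.0, 0.778, 0.628, -0.0]
contact_force: [0.6, -0.3, 0.2]
width: 0.0159
gripper_force: 21.0
```

```bash
python3 st.py; python3 - <<'E'
from h import *
s=sensors.get_state();m=cam("wrist");save("wrist","w12.png");g=cv2.imread("pics/w12.png",0)
p=s["position"];g0=p+np.array([0,0,.008])
for A in(0,10,20,25):
  for L in(.069,.073):
    q=np.radians(A);u=np.r_[YH*np.sin(q),np.cos(q)];print(A,L,"headtop",proj(m,g0+(.1-L)*u)[0].round(1),"nose",proj(m,g0-L*u)[0].round(1),"mouth",proj(m,W(.0019,-.0662,.106))[0].round(1))
for r in range(180,330,6): print(r,g[r,280:362:4].tolist())
E
```

```text
18.8 plate pos [  3.1 -49.8 132.3] F 0.7 -0.1 0.2 M -0.16 -0.05 w 15.9 axisY at z 50.0
0 0.069 headtop [316.9 307.2] nose [317.3 217.2] mouth [315.2 261.5]
0 0.073 headtop [316.9 300.7] nose [317.3 215.3] mouth [315.2 261.5]
10 0.069 headtop [317.  294.4] nose [317.2 233.2] mouth [315.2 261.5]
10 0.073 headtop [317.  289.9] nose [317.2 231.9] mouth [315.2 261.5]
20 0.069 headtop [317.  280.3] nose [317.1 249.6] mouth [315.2 261.5]
20 0.073 headtop [317. 278.] nose [317.1 249. ] mouth [315.2 261.5]
25 0.069 headtop [317.1 273. ] nose [317.1 258. ] mouth [315.2 261.5]
25 0.073 headtop [317.1 271.9] nose [317.1 257.7] mouth [315.2 261.5]
180 [94, 95, 95, 99, 98, 97, 99, 101, 96, 96, 101, 97, 98, 99, 102, 89, 93, 92, 95, 93, 92]
186 [95, 95, 94, 96, 98, 96, 98, 98, 93, 98, 99, 96, 99, 96, 86, 92, 95, 94, 93, 94, 94]
192 [95, 91, 92, 93, 92, 95, 89, 88, 95, 90, 90, 88, 92, 94, 94, 95, 91, 93, 95, 90, 92]
198 [94, 96, 92, 93, 94, 96, 93, 92, 92, 93, 92, 93, 94, 91, 93, 94, 89, 91, 92, 92, 93]
204 [95, 91, 91, 93, 93, 93, 94, 92, 93, 95, 92, 91, 90, 92, 91, 95, 93, 92, 91, 93, 92]
210 [93, 
[... 1122 characters left out ...]
111, 110, 67, 11, 12, 9, 14, 13, 11]
288 [15, 15, 5, 7, 31, 117, 117, 117, 118, 49, 51, 118, 112, 112, 107, 14, 11, 9, 9, 3, 14]
294 [12, 6, 9, 15, 42, 114, 114, 114, 32, 21, 19, 46, 114, 114, 107, 26, 11, 13, 5, 6, 9]
300 [11, 8, 11, 14, 36, 113, 114, 115, 114, 31, 43, 114, 112, 109, 105, 13, 14, 14, 13, 13, 12]
306 [5, 4, 5, 12, 62, 78, 109, 111, 110, 113, 115, 114, 114, 109, 52, 45, 5, 17, 13, 8, 13]
312 [9, 10, 8, 15, 156, 153, 150, 106, 109, 112, 114, 112, 112, 156, 156, 135, 12, 13, 14, 11, 9]
318 [10, 12, 12, 1, 151, 153, 153, 152, 154, 154, 153, 154, 153, 153, 154, 148, 14, 9, 9, 15, 12]
324 [6, 10, 10, 10, 153, 150, 154, 155, 152, 154, 153, 153, 153, 156, 155, 144, 10, 12, 13, 7, 1]
```

```bash
python3 - <<'E'
from h import *
g=cv2.imread("pics/w12.png",0)
ch=" .:-=+*#%@"
for r in range(228,346,3): print(r,"".join(ch[min(9,int(v)//20)] for v in g[r,284:352:1]))
E
```

```text
228 =================================================================+%%
231 ====================================++++==========================*%
234 ======-:::::::::   :================+%%%*=======:  .:::::::::-====+%
237 %%%%*-:-:::::::.   :=================+#%%+======.   .::::::::-+%%%%%
240 #%##*-:::::::::    .==================*%%#+=====.   .:::::::::-*#%%%
243    .::::::::::.    .==================+#%%**#%%#:    .::::::-:::.   
246    :::::::::::     :==---::::::::::::--+#%%%%%%#:    .::::::::::.   
249   .::::::::::.     .-::::.......:..::::--=+#%%%#:     .::::::::::.  
252  .:::::::::::      .-::..::::::::::::.:.:--:-*%#:     .:::::::::::  
255  :::::::::::.      .::..::::::::::::::::.::::-+#:      .:::::::-::..
258 .:::::::::::.       :..::::::::::::::::: ...::::       .:::::::::::.
261 ::::::::::::        . .:::::::::::::::::....:::.       ..:::::::::::
264 .::--------.        ...::::::::::::::::::...::::       .:--------::.
267       :-=+=:.       ..:::::::::::::::::::::::::=:      .:===-.      
270         :==:.      .:::::::::::::::::::::::::+##-      .:==.        
273  
[... 1050 characters left out ...]
*+++++*****#################+.         
318          .+##############################################+.         
321          .+##############################################+.         
324          .+##############################################+.         
327          .+**##########################################**+.         
330                 ...::-=+++**############***++=-::.. .               
333                                ....                                 
336                                                                     
339                                                                     
342                                                                     
345
```

>>> drive_tool:
  deltas:
    - {"linear": [-0.2, -0.8, -2], "twist": 0, "claw": 0.04}
    - {"linear": [-0.4, -1.6, -4], "twist": 0, "claw": 0.04}
    - {"linear": [-0.6, -2.5, -6], "twist": 0, "claw": 0.04}
    - {"linear": [-0.8, -3.4, -8], "twist": 0, "claw": 0.04}
    - {"linear": [-1, -4.3, -10], "twist": 0, "claw": 0.04}
    - {"linear": [-1, -4.3, -10], "twist": 0, "claw": 0.04}
    - {"linear": [-1, -4.3, -10], "twist": 0, "claw": 0.04}

```text
clock: 19.43
position: [0.5413, -0.2801, 0.1241]
ee_rot: [-0.0, 0.778, 0.628, 0.002]
contact_force: [0.9, 5.3, 8.7]
width: 0.0154
gripper_force: 20.4
```

```bash
python3 st.py; python3 - <<'E'
from h import *
save("wrist","w13.png")
g=cv2.imread("pics/w13.png",0)
ch=" .:-=+*#%@"
for r in range(228,336,5): print(r,"".join(ch[min(9,int(v)//20)] for v in g[r,284:352:2]))
E
```

```text
19.43 plate pos [  3.8 -52.3 124.1] F -0.3 5.3 8.7 M 0.77 0.11 w 15.4 axisY at z 53.8
228 ==================================
233 ===--:-:..-=============:.::---==+
238 ===-::::  ==============. .::::-==
243   .::::.  -========##===.  :::::  
248   :::::   --::::::-=%+==.  :::::: 
253  ::::::   ...:::::.:--==   .::::: 
258 .:::::.   .::::::::..::*.   ::::::
263 ::::-:     :::::::::..::    ::::::
268    .-=.   .::::::::::.::.   -=.   
273      :.   :::-===+++-::::   ..    
278       . ::=+++++++++++++=:        
283        :=+++++++++++++++++=.      
288       .++++++++-..:=+++++++=      
293       :+++++++...   :+++++++.     
298       .+++++++=... .+++++++=.     
303       :-++++++++++++++++++=.      
308       +:=+++++++++++++++++::.     
313      :######++++++++++*#####*     
318      -######################*.    
323      -######################*     
328      .=+*################**+-     
333                 ..
```

>>> drive_tool:
  deltas:
    - {"linear": [0, 0, 0], "twist": 0, "claw": 0.45}
    - {"linear": [0, 0, 1], "twist": 0, "claw": 0.45}
    - {"linear": [0, 0, 1], "twist": 0, "claw": 0.45}
    - {"linear": [0, 0, 1], "twist": 0, "claw": 0.45}
    - {"linear": [0, 0, 1], "twist": 0, "claw": 0.45}
    - {"linear": [0, 0, 1], "twist": 0, "claw": 0.45}

```text
clock: 19.98
position: [0.5402, -0.2819, 0.1236]
ee_rot: [-0.0, 0.778, 0.628, -0.0]
contact_force: [-0.1, -0.0, -0.5]
width: 0.0385
gripper_force: 0.0
```

```bash
python3 st.py; python3 - <<'E'
from h import *
m=cam("wrist")
save("wrist","w14.png")
q=np.radians(25)
for k in (10,30,50,70): print(k,proj(m,W(.0019,-.0713+np.sin(q)*k*.001,.0951+np.cos(q)*k*.001))[0].round(0))
g=cv2.imread("pics/w14.png",0)
ch=" .:-=+*#%@"
for r in range(200,336,5): print(r,"".join(ch[min(9,int(v)//20)] for v in g[r,270:370:2]))
E
```

```text
19.98 plate pos [  3.1 -54.3 123.6] F -0.1 -0.0 -0.5 M 0.05 -0.02 w 38.5 axisY at z 54.1
10 [315. 262.]
30 [315. 264.]
50 [314. 268.]
70 [314. 273.]
200 ==================================================
205 ==================================================
210 ==================================================
215 ==================================================
220 ==================================================
225 ============================**====================
230 =======**##+===***##%%#%#%%%%##===================
235 ::::  =#######%####%#%#%%%%%%%%%#%%%%*====  .::::-
240 :::   :#########%##%%##%%%###%%%%%%#%=====   :::::
245 ::.   -#########%##=:::::=##%%%%%#%#%%#*=-    ::::
250 :.    :########*::::=*++=-.::+%######%##=-     :::
255 :     :#######=-:###%#%####*-:-###%##%%##*     .::
260       .######*:=###%%*+*%####=:=%##%#####+      .:
265       .######*:#####:...-%###*:=#########*       .
270       -#######*-#%#%%%#%%%%%#==###########       :
275       *#########++%%%%%%%%%*=#############-      .
280      =##############*#####################*       
285     .######################################=      
290     +#######################################.     
295    .########################################*     
300    *#########################################:    
305 . :##########################################*  . 
310 :.*###########################################-:- 
315 *###############################################- 
320 +###############################################. 
325 :##############################################+  
330                ..:=++######*++-..                 
335
```

>>> drive_tool:
  deltas:
    - {"linear": [0, 0, 10], "twist": 0, "claw": 0.45}
    - {"linear": [0, 0, 40], "twist": 0, "claw": 0.45}
    - {"linear": [0, 0, 75], "twist": 0, "claw": 0.45}
    - {"linear": [0, 0, 100], "twist": 0, "claw": 0.45}
    - {"linear": [0, -20, 110], "twist": 0, "claw": 0.45}
    - {"linear": [0, -40, 110], "twist": 0, "claw": 0.45}
    - {"linear": [0, -40, 110], "twist": 0, "claw": 0.45}
    - {"linear": [0, -40, 110], "twist": 0, "claw": 0.45}
    - {"linear": [0, -40, 110], "twist": 0, "claw": 0.45}

```text
clock: 20.78
position: [0.5401, -0.3212, 0.2338]
ee_rot: [-0.001, 0.778, 0.628, 0.0]
contact_force: [-0.0, 0.8, -0.2]
width: 0.0386
gripper_force: 0.0
```

```bash
python3 st.py; python3 - <<'E'
from h import *
m=cam("wrist");save("wrist","w15.png");g=cv2.imread("pics/w15.png",0)
q=np.radians(25);ch=" .:-=+*#%@"
for n,X,sg,r in(("16",.0014,1,.011),("12",.0019,-1,.009)):
  for k in(10,15,30):
    c=np.array([X,sg*.0711-sg*np.sin(q)*k*.001,.0951+np.cos(q)*k*.001])
    b=np.array([proj(m,W(*(c+r*np.array([np.cos(a),np.sin(a)*np.cos(q),sg*np.sin(a)*np.sin(q)]))))[0] for a in np.linspace(0,6.28,36)])
    print(n,k,"c",proj(m,W(*c))[0].round(1),"box",b.min(0).round(1),b.max(0).round(1))
  x,y=proj(m,W(X,sg*.067,.104))[0].astype(int)
  for v in range(y-20,y+21,2): print(v,"".join(ch[min(9,int(t)//20)] for t in g[v,x-22:x+23]))
  print("x0",x-22)
E
```

```text
20.78 plate pos [ 11.4 -92.7 233.8] F -0.2 0.8 -0.2 M -0.04 0.03 w 38.6 axisY at z 2.7
16 10 c [305.9   1.9] box [292.3 -14.6] [319.5  17.4]
16 15 c [305.7   2.7] box [291.9 -14. ] [319.6  18.4]
16 30 c [305.    5.2] box [290.4 -12.3] [319.6  21.8]
-19                               .              
-17      .                                       
-15                                        .     
-13 .       .                                    
-11                                              
-9       .                                      
-7                                   .          
-5                                .             
-3          .                                   
-1           .                                  
1 ******+=:=++++++++:       .++++++++=:-+*#@@@@
3 ******+-:=++++++++-.      :++++++++=:-*%@@@@@
5 ******+=:-=++++++++-.   .:=++++++++-:-*@@@@@@
7 ******+=-:-=+++++++++===+++++++++++-:-*@@@@@@
9 *******+=-:-=++++++++++++++++++++=-:-*@@@@@@@
11 ********+=---=++++++++++++++++++=::-+#@@@@@@@
13 *********+=-::-++++++++++++++++-::-+@@@@@@@@@
15 **********+===-
[... 703 characters left out ...]
@@@@@@@@@@*==--+*#%%%##*+=--=+%@@@@@@@@@%**
161 #@@@@@@@@@@*=--*%@@@@@@@@@%%*====@@@@@@@@@@**
163 @@@@@@@@@@%=-=#@@@@@@@@@@@@@%%=--*@@@@@@@@@@@
165 @@@@@@@@@@%==%@@@@@%=--+#@@@@@%=-+@@@@@@@@@@@
167 @@@@@@@@@@%-=%@@@@%=....-%@@@@%+-+@@@@@@@@@@@
169 @@@@@@@@@@@++@@@@@%#=::=#@@@@@%+-#@@@@@@@@@@@
171 @@@@@@@@@@@@**@@@@@@@@@@@@@@@@%=#@@@@@@@@@@@@
173 @@@@@@@@@@@@@**@@@@@@@@@@@@@@#+%@@@@@@@@@@@@@
175 @@@@@@@@@@@@@@%##%@@@@@@@@@%#%@@@@@@@@@@@@@@@
177 @@@@@@@@@@@@@@@@@@%###%%##%@@@@@@@@@@@@@@@@@@
179 @@@@@@@@@@@@@@@@@@@@@@@@@@@@@@@@@@@@@@@@@@@@@
181 @@@@@@@@@@@@@@@@@@@@@@@@@@@@@@@@@@@@@@@@@@@@@
183 @@@@@@@@@@@@@@@@@@@@@@@@@@@@@@@@@@@@@@@@@@@@@
185 @@@@@@@@@@@@@@@@@@@@@@@@@@@@@@@@@@@@@@@@@@@@@
x0 285
```

```bash
python3 -c "
from rig import manip
print(manip.sign_off())"
```

```text
the job is handed in; nothing more can be done
None
```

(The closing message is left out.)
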